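# Pick out the fuller tin and bring it to the scale

## Robot

A 7-joint arm with a two-finger parallel gripper is mounted at the origin on the work surface. World frame = base frame: x ahead of the robot, y to its left, z up, the work surface at z = 0. Lengths are in m, angles in rad, forces in N, time in s.
With the tool pointing down it reaches from about 0.4 to 0.875 m from the base axis. Payload 6.5 kg.
Tool frame: the origin (TCP) lies on the centre line of the jaws, within the pads' length; the fingertips stand 22 mm ahead of it and the grasp point (between the pads) lies 3 mm ahead of it; z points along the fingers, y is the line along which they close (so a half turn about z gives the same grasp; the last joint's range is limited). The gripper opens to 88 mm and grips with 3 to 60 N. Pads are 18 mm wide; open, the fingers measure 123 mm over their backs; the gripper's body (75 mm by 187 mm) begins 45 mm behind the grasp point.
Start: joints at [1.229, 0.536, -0.004, 1.538, 0.003, 1.067, -0.071], TCP at [0.177, -0.625, 0.261] pointing down, gripper open.
Joint ranges: [-2.7, 2.7], [-0.37, 2.16], [-1.27, 1.26], [0.24, 2.4], [-1.31, 4.45], [0.19, 1.91], [-2.76, 2.76]. Speed limits (rad/s): [2.39, 2.39, 3.14, 3.14, 3.14, 3.14, 3.14].

## Interface

Orientations are given as a rotation vector (axis times angle).
In Python, from station import ctrl gives the robot as it stands.
- The arm moves only by the tool apply_moves, never from a script. Its argument "rows" is a list of rows, each a list of 7 numbers: the shift along the world's x, y, z in mm, then the turn, a rotation vector about the world's x, y, z in degrees, then the gripper command: -1 is shut, 1 is fully open, values between are in proportion. A call has 1 to 5 rows; each row is the pose to reach, as a shift and turn from the pose commanded when the call began; what a row does not reach only later rows make up. A row lasts 1/8 s, in which the tool goes at most 62.5 mm and 10.7 degrees, less where a joint would pass 70% of its speed; a pose out of reach is approached as far as the arm can. A call with a gripper value outside its range is refused whole. The fingers move at their own pace and stop on an object; the grip force is fixed at half the most. Time passes only in rows, so rows that repeat a pose let the fingers close. It gives the time, the measured TCP pose, the force, the opening and the grip force at its end, in the units of the state.
- ctrl.observe(): the state, without advancing time (a new reading comes with each control period).
- ctrl.snapshot(name): name is "scene" or "side" or "wrist"; returns the picture (480x640x3 uint8, red, green, blue); there is no depth.
- ctrl.get_calibration(name): a dict with "intrinsics" (3x3 intrinsics, pixels), "position" and "attitude" of the camera in the world. Camera axes: x right, y up, looking along -z (the intrinsics and any distortion apply to the point x, -y, -z); pixel columns grow to the right and rows downward; lengths in m; the calibration is good to about 2 mm. A picture is of the moment at which its call begins: read the wrist's pose just before it. get_calibration takes no time and is no camera call; for the wrist camera it gives the pose at the moment of the call.
- ctrl.hand_in(): hands the job in; it is judged then, once.
The state is a dict: "t": time; "joint_positions": joint angles; "qvel": joint speeds; "effort": joint torques, N m; "eef_pos": TCP position; "tcp_rot": TCP orientation; "ft_force": force on the tool from outside, world axes, zero at the start; "wrist_torque": the same for the moment, N m; "gripper_width": finger opening in m; "grasp_force": force on a finger pad.
Only numpy, scipy, OpenCV 4.12 (cv2) and the standard library are available. Lean on these libraries where they do the work, as an engineer would, in place of code of your own. Each camera call takes 0.05 s, during which the arm holds its last target. There are 200 camera calls.

## Task

Take the lid off the steel food pan and lay it flat, handle up, in the middle of the wooden chopping board. Lift the two look-alike tins in the pan one after the other to feel which is heavier, leave the lighter one standing upright in the pan, and finish while still holding the heavier one upright in the air over the middle of the scale's white platform, clear of it. Drop nothing, and do not disturb the pot, the saucer and the jar.

Things in the scene. Friction and masses are not known exactly. Their poses are not given: they have to be found in the camera images.
- pan: Open rectangular bright steel food pan, fixed to the counter; outside 265 (its x) by 165 (its y) by 100 mm high, walls and floor 5 mm thick. Origin: centre of its underside; z up. It holds the two tins, under the loose lid. Pan, board and scale stand side by side ahead of the robot in any order, each turned up to 0.15 rad from the robot's x.
- lid: Loose steel lid, 0.35 kg, on the pan's rim, its axes along the pan's: plate 273 (x) by 173 (y) by 5 mm, with a 243 by 143 mm step under it that reaches 8 mm down into the pan with 6 mm play all round. Origin: centre of the step's underside, 92 mm above the pan's; the plate's top is 13 mm above the origin. Lift it straight up. Laid on the board it rests on the step.
- lid_handle (a point): Centre of the black bar handle on the lid, 39 mm above the lid's origin: bar 100 mm long along the lid's x, 14 mm wide (y), 14 mm high, with 19 mm of free space below it between two posts at its ends. Grip it across, along the lid's y.
- tin_a: One of two closed blue tins with white bands, alike outside: cylinder 56 mm in diameter, 82 mm high. Origin: centre of its underside; z up. They stand on the pan's floor, about 120 mm apart along its x, within 10 mm of its middle line (40 mm free beside them along its y), tops 13 mm below the rim. One is full, 320 to 420 g, the other nearly empty, 110 to 170 g; which is which cannot be seen.
- tin_b: The other of the two closed blue tins with white bands, alike outside: cylinder 56 mm in diameter, 82 mm high. Origin: centre of its underside; z up. As tin_a in every visible way; the contents are solid and shift no more than 2 mm.
- board: Wooden chopping board lying fixed on the counter, 300 (its x) by 210 (its y) by 15 mm thick, bare. Origin: centre of its underside; z up.
- scale: Bench scale, fixed: grey base with a white platform 180 by 170 mm on top and a low grey display housing (150 mm wide, 36 mm high, to 150 mm from the origin) on its -x side. Origin: centre of its underside, under the platform's middle; z up. Platform top 60 mm above the origin; it does not move and nothing is read from it.
- platform (a point): Middle of the top face of the scale's white platform.
- pot: Bystander: white enamel pot, 110 mm across, 90 mm high, on the counter beyond the work. Origin: centre of its underside.
- plate: Bystander: white saucer, 130 mm across, 20 mm high, on the counter beyond the work. Origin: centre of its underside.
- jar: Bystander: closed amber jar, 66 mm in diameter, 110 mm high, on the counter to the left of the work. Origin: centre of its underside.

How it is judged:
On the way, in this order (a step that is already met when the one before it is completed fails the run):
1. the lid lies flat, handle up, let go, in the middle of the chopping board (horizontal distance between lid and board below 0.05 m and z of lid in the frame of board between 0.008 and 0.022 m and angle between lid's own z axis and vertical below 0.1 rad and contact force between lid and the fingers below 0.1 N and linear speed of lid below 0.02 m/s), for 0.2 s.
2. the lighter tin has been lifted clear of the pan's floor in the gripper (the heavier may be lifted before or after it) (((z of tin_a in the frame of pan above 0.015 m and contact force between tin_a and the fingers above 0.5 N and contact force between tin_a and pan below 0.05 N and contact force between tin_a and tin_b below 0.05 N and contact force between tin_b and pan above 2.4 N and contact force between tin_b and the fingers below 0.05 N) or (z of tin_b in the frame of pan above 0.015 m and contact force between tin_b and the fingers above 0.5 N and contact force between tin_b and pan below 0.05 N and contact force between tin_b and tin_a below 0.05 N and contact force between tin_a and pan above 2.4 N and contact force between tin_a and the fingers below 0.05 N))), for 0.2 s.
At the end, for the whole second after the job is handed in: Heavier tin held still, upright to 0.2 rad, 20 mm or more above the platform, within 50 mm of its middle, touching nothing else; lighter tin upright (0.1 rad) on the pan's floor, let go; lid flat (0.1 rad), handle up, let go, on the board, centre within 50 mm of its middle (horizontal distance between lid and board below 0.05 m and z of lid in the frame of board between 0.008 and 0.022 m and angle between lid's own z axis and vertical below 0.1 rad and contact force between lid and the fingers below 0.1 N and ((z of tin_b in the frame of pan below 0.015 m and x of tin_b in the frame of pan between -0.125 and 0.125 m and y of tin_b in the frame of pan between -0.075 and 0.075 m and angle between tin_b's own z axis and vertical below 0.1 rad and contact force between tin_b and the fingers below 0.1 N and contact force between tin_b and pan below 2.4 N and horizontal distance between tin_a and platform below 0.05 m and z of tin_a in the frame of platform above 0.02 m and angle between tin_a's own z axis and vertical below 0.2 rad and contact force between tin_a and the fingers above 1 N and contact force between tin_a and scale below 0.05 N and contact force between tin_a and tin_b below 0.05 N and contact force between tin_a and lid below 0.05 N and contact force between tin_a and pan below 0.05 N and linear speed of tin_a below 0.03 m/s) or (z of tin_a in the frame of pan below 0.015 m and x of tin_a in the frame of pan between -0.125 and 0.125 m and y of tin_a in the frame of pan between -0.075 and 0.075 m and angle between tin_a's own z axis and vertical below 0.1 rad and contact force between tin_a and the fingers below 0.1 N and contact force between tin_a and pan below 2.4 N and horizontal distance between tin_b and platform below 0.05 m and z of tin_b in the frame of platform above 0.02 m and angle between tin_b's own z axis and vertical below 0.2 rad and contact force between tin_b and the fingers above 1 N and contact force between tin_b and scale below 0.05 N and contact force between tin_b and tin_a below 0.05 N and contact force between tin_b and lid below 0.05 N and contact force between tin_b and pan below 0.05 N and linear speed of tin_b below 0.03 m/s))); the arm keeps its last pose, push and grip.
It fails at once if the lid or a tin is dropped (falls free of the fingers faster than 0.8 m/s, about 30 mm of fall) ((contact force between lid and the fingers below 0.05 N and linear speed of lid above 0.8 m/s) or (contact force between tin_a and the fingers below 0.05 N and linear speed of tin_a above 0.8 m/s) or (contact force between tin_b and the fingers below 0.05 N and linear speed of tin_b above 0.8 m/s)).
It fails at once if the pot, the saucer or the jar is pushed more than 20 mm from its place or tipped (distance of any of pot, plate, jar from where it was at the start of the episode above 0.02 m or angle between any of pot, plate, jar's own z axis and vertical above 0.2 rad).
It also fails if it takes over 72 s, if anything falls off the work surface, if the arm or the gripper's body presses on something with over 40 N, if the wrist force passes 120 N, or if a joint passes its speed limit or range.

## Working session

There is one attempt and no reset: what is moved stays moved. The work goes in short steps, Python scripts to look and compute and a tool call to move; the robot and the scene stay as the last step left them, time stands still between calls to the robot, and variables do not carry over. Pictures are saved under pics/ and viewed, at most 10 in all, crops included, and the job is handed in when it is done.

Besides the shell and the picture viewer there is one more tool, called after ">>>" as name(argument=value, ...), one argument or row to a line, values as JSON. apply_moves: Moves the arm, as the interface text tells. Its arguments: {"type":"object","properties":{"rows":{"type":"array"}},"required":["rows"]}

```bash
ls; mkdir -p pics
python3 - <<'E'
from station import ctrl
import cv2,numpy as np
s=ctrl.observe();print({k:np.round(v,3) for k,v in s.items()})
ims=[]
for n in("scene","side"):
    im=ctrl.snapshot(n);cv2.imwrite(f"pics/{n}0.png",im[...,::-1]);c=ctrl.get_calibration(n);print(n,c)
E
```

```text
pics
{'t': np.float64(0.0), 'joint_positions': array([ 1.229,  0.537, -0.004,  1.539,  0.003,  1.067, -0.071]), 'qvel': array([-0.001, -0.001, -0.   ,  0.   , -0.001, -0.   ,  0.   ]), 'effort': array([ 0.0000e+00, -5.7097e+01,  9.9100e-01, -2.5159e+01, -5.6000e-02,
        1.8000e-02,  0.0000e+00]), 'eef_pos': array([ 0.177, -0.625,  0.26 ]), 'tcp_rot': array([-3.11e+00, -4.32e-01,  1.00e-03]), 'ft_force': array([ 0.914, -0.391, -0.298]), 'wrist_torque': array([ 0.022, -0.011, -0.024]), 'grasp_force': np.float64(0.0), 'gripper_width': np.float64(0.089)}
scene {'intrinsics': array([[541.33066079,   0.        , 314.72066635],
       [  0.        , 541.33066079, 238.79338855],
       [  0.        ,   0.        ,   1.        ]]), 'position': array([1.22601669, 0.46977786, 0.95813719]), 'attitude': array([0.43459262, 0.74171983, 2.00920635])}
side {'intrinsics': array([[526.19971818,   0.        , 310.90537894],
       [  0.        , 526.19971818, 231.80512391],
       [  0.        ,   0.        ,   1.        ]]), 'position': array([0.09912148, 0.73799142, 0.88133604]), 'attitude': array([ 0.35047781, -0.98293215, -2.31608393])}
```

View pics/scene0.png

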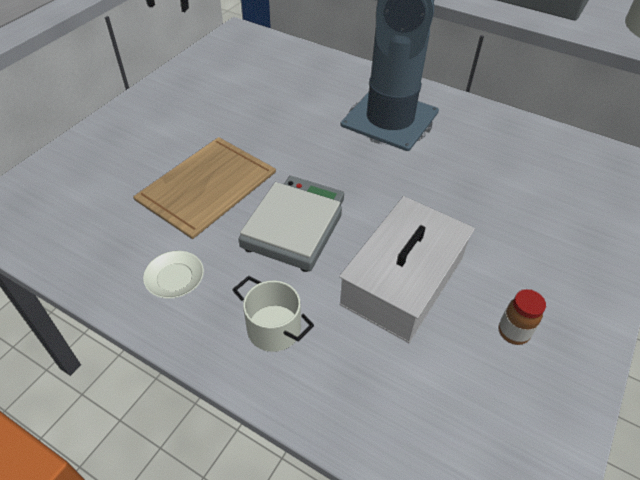

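View pics/side0.png

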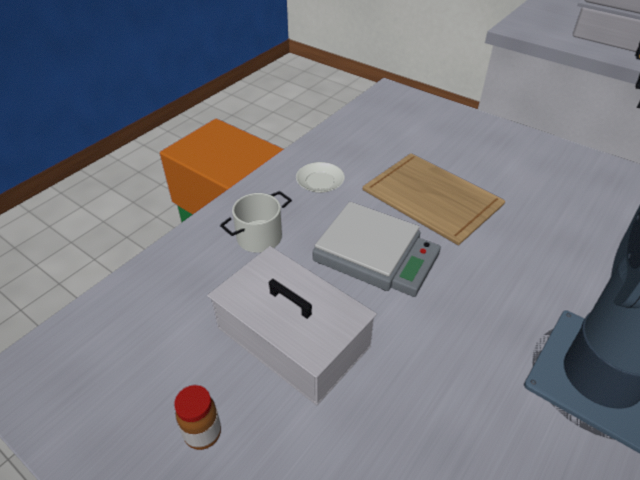

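The scene view shows the board at about (205,187), the scale's platform at (292,220), the lidded pan with its black handle at (411,246), and the jar at (520,315). The side view agrees: board (433,198), platform (367,242), handle (290,297).

```bash
cat > h.py <<'E'
import cv2,numpy as np
from scipy.spatial.transform import Rotation as R
def cast(c,uv,z):
    K=c['intrinsics'];uv=np.atleast_2d(uv).astype(float)
    d=np.c_[(uv-K[[0,1],2])/K[0,0],np.ones(len(uv))]*[1,-1,-1]
    d=R.from_rotvec(c['attitude']).apply(d);p=c['position']
    return p+d*((z-p[2])/d[:,2])[:,None]
def blob(m,near):
    n,l,st,ce=cv2.connectedComponentsWithStats(m.astype(np.uint8))
    k=l[near[1],near[0]]
    if k==0:
        k=1+np.argmin(np.hypot(*(ce[1:]-near).T)+1e4*(st[1:,4]<40))
    return (l==k).astype(np.uint8)
def rect(c,m,z):
    ct=max(cv2.findContours(m,cv2.RETR_EXTERNAL,cv2.CHAIN_APPROX_NONE)[0],key=len)[:,0]
    P=cast(c,ct,z)[:,:2]
    (ctr,wh,a)=cv2.minAreaRect((P*1000).astype(np.float32))
    if wh[0]<wh[1]: wh=wh[::-1];a-=90
    a=(a+90)%180-90
    return np.round(ctr,1),np.round(wh,1),round(a,1)
E
python3 - <<'E'
from h import *
from station import ctrl
for n,bp,pp,hp,lp in(("scene",(205,187),(292,220),(411,246),(440,235)),("side",(433,198),(367,242),(290,297),(330,310))):
    c=ctrl.get_calibration(n);im=cv2.imread(f"pics/{n}0.png");hsv=cv2.cvtColor(im,cv2.COLOR_BGR2HSV)
    print([im[q[1],q[0]].tolist() for q in (bp,pp,hp,lp)])
    b=blob((hsv[...,1]>60)&(hsv[...,0]>5)&(hsv[...,0]<25),bp);print(n,"board",rect(c,b,.015))
    r=im.astype(int)
    w=blob(np.abs(r-r[pp[1],pp[0]]).max(2)<14,pp);print("plat",rect(c,w,.06))
    k=blob(im.max(2)<75,hp);print("handle",rect(c,k,.131),k.sum())
for n,L in(("scene",[(405,198),(474,233),(411,322),(343,273)]),("side",[(266,251),(375,316),(316,377),(210,296)])):
    c=ctrl.get_calibration(n);p=cast(c,L,.105);print(n,p.round(3).tolist(),p.mean(0))
for n,q in(("scene",(520,330)),("side",(200,432))):
    print(cast(ctrl.get_calibration(n),q,.02))
E
```

```text
[[91, 126, 149], [176, 184, 180], [24, 19, 21], [181, 181, 180]]
scene board (array([ 504.1, -270.3]), array([301.5, 215.1]), -7.1)
plat (array([524.4,  -1.7]), array([177.3, 168.4]), 7.8)
handle (array([519.8, 282.6]), array([116.9,  19. ]), -2.6) 334
[[88, 123, 148], [167, 167, 167], [24, 21, 22], [170, 164, 166]]
side board (array([ 498.9, -266.4]), array([299.4, 216.2]), -7.0)
plat (array([ 5.241e+02, -4.000e-01]), array([177. , 171.7]), 7.9)
handle (array([511.3, 285.7]), array([108.6,  28.2]), -3.0) 492
scene [[0.379, 0.208, 0.105], [0.398, 0.377, 0.105], [0.669, 0.354, 0.105], [0.635, 0.192, 0.105]] [0.52036654 0.28253447 0.105     ]
side [[0.641, 0.204, 0.105], [0.373, 0.208, 0.105], [0.382, 0.373, 0.105], [0.647, 0.358, 0.105]] [0.5106905 0.28581   0.105    ]
[[0.51661    0.53752081 0.02      ]]
[[0.50611957 0.53561159 0.02      ]]
```

>>> apply_moves(
  rows=[
    [340,350,40,0,0,-19,1],
    [340,350,40,0,0,-19,1],
    [340,350,40,0,0,-19,1],
    [340,350,40,0,0,-19,1],
    [340,350,40,0,0,-19,1],
  ],
)

```text
t: 0.72
eef_pos: [0.3951, -0.4003, 0.2862]
tcp_rot: [-3.14, 0.088, 0.001]
ft_force: [1.0, -0.2, 0.7]
gripper_width: 0.0879
grasp_force: 0.0
```

>>> apply_moves(
  rows=[
    [120,300,4,0,0,0,1],
    [120,300,4,0,0,0,1],
    [120,300,4,0,0,0,1],
    [120,300,4,0,0,0,1],
    [120,300,4,0,0,0,1],
  ],
)

```text
t: 1.35
eef_pos: [0.5103, -0.11, 0.2901]
tcp_rot: [3.14, -0.088, -0.0]
ft_force: [0.9, -0.1, 1.1]
gripper_width: 0.088
grasp_force: 0.0
```

>>> apply_moves(
  rows=[
    [0,310,0,0,0,0,1],
    [0,310,0,0,0,0,1],
    [0,310,0,0,0,0,1],
    [0,310,0,0,0,0,1],
    [0,310,0,0,0,0,1],
  ],
)

```text
t: 1.98
eef_pos: [0.5096, 0.2, 0.29]
tcp_rot: [3.14, -0.087, -0.0]
ft_force: [0.9, 0.5, 0.3]
gripper_width: 0.0881
grasp_force: 0.0
```

Run:
```python
from h import *
from station import ctrl
s=ctrl.observe();c=ctrl.get_calibration("wrist");im=ctrl.snapshot("wrist");cv2.imwrite("pics/w1.png",im[...,::-1])
print(s['eef_pos'],s['tcp_rot'],c)
```

```text
[0.50964249 0.20001329 0.28995392] [ 3.14017484e+00 -8.74750538e-02 -2.90204756e-04] {'intrinsics': array([[386.42251414,   0.        , 318.34556219],
       [  0.        , 386.42251414, 236.31839666],
       [  0.        ,   0.        ,   1.        ]]), 'position': array([0.58251841, 0.19722735, 0.41418771]), 'attitude': array([-0.22354759,  0.23418959, -1.61464244])}
```

View pics/w1.png

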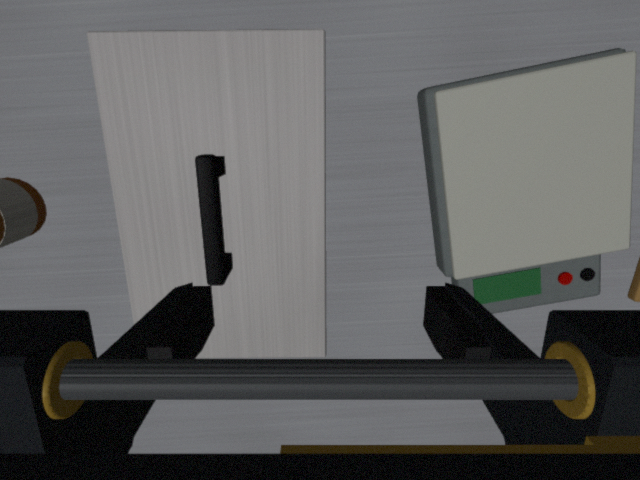

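The wrist view shows the lid, its corners near (90,31), (323,31) and (325,356). The handle bar's top face runs from (206,157) to (216,281), and the platform is at about (540,165).

Run:
```python
from h import *
from station import ctrl
c=ctrl.get_calibration("wrist")
h=cast(c,[(206,156),(215,283)],.138);print(h.round(4),h.mean(0))
L=cast(c,[(90,32),(323,31),(325,356)],.105);print(L.round(4),(L[0]+L[2])/2)
P=cast(c,[(436,93),(633,53),(631,248),(452,277)],.06);print(P.mean(0))
```

```text
[[0.5609 0.2887 0.138 ]
 [0.4642 0.2942 0.138 ]] [0.51253659 0.29142744 0.138     ]
[[0.6501 0.3711 0.105 ]
 [0.6428 0.2025 0.105 ]
 [0.3734 0.2121 0.105 ]] [0.51177753 0.29159706 0.105     ]
[0.52502694 0.01218032 0.06      ]
```

>>> apply_moves(
  rows=[
    [3,88,0,0,0,0,1],
    [3,88,0,0,0,0,1],
    [3,88,-90,0,0,0,1],
    [3,88,-90,0,0,0,1],
    [3,88,-90,0,0,0,1],
  ],
)

```text
t: 2.65
eef_pos: [0.5116, 0.2849, 0.1978]
tcp_rot: [3.138, -0.087, -0.007]
ft_force: [-0.1, -0.5, 0.5]
gripper_width: 0.0883
grasp_force: 0.0
```

Run:
```python
from h import *
from station import ctrl
s=ctrl.observe();c=ctrl.get_calibration("wrist");im=ctrl.snapshot("wrist")[...,::-1].copy();cv2.imwrite("pics/w2.png",im)
print(s['eef_pos'],s['tcp_rot'],c['position'])
# project TCP-> pixel not needed; handle mask above the fingers
m=(im.max(2)<60).astype(np.uint8);m[270:]=0
for n in ("side","scene"):
    cc=ctrl.get_calibration(n)
    q=ctrl.snapshot(n);cv2.imwrite(f"pics/{n}1.png",q[...,::-1])
```

```text
[0.51162426 0.28491471 0.19782528] [ 3.13755141 -0.08734318 -0.00708702] [0.58504466 0.28243836 0.32173469]
```

View pics/w2.png

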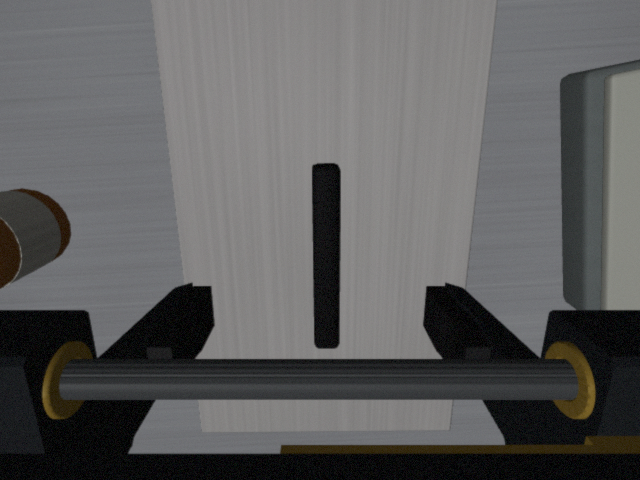

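The handle bar, rows 164 to 347, is centred on column 326. The fingertips' middle is at column 319, so the tool has to go about 5 mm toward -y.

>>> apply_moves(
  rows=[
    [0,-5,-30,0,0,0,1],
    [0,-5,-66,0,0,0,1],
    [0,-5,-66,0,0,0,1],
    [0,-5,-66,0,0,0,1],
  ],
)

```text
t: 3.3
eef_pos: [0.5142, 0.2819, 0.1362]
tcp_rot: [-3.139, 0.088, -0.004]
ft_force: [0.3, 0.6, 0.1]
gripper_width: 0.0882
grasp_force: 0.0
```

>>> apply_moves(
  rows=[
    [0,0,0,0,0,0,-1],
    [0,0,0,0,0,0,-1],
    [0,0,0,0,0,0,-1],
    [0,0,0,0,0,0,-1],
    [0,0,0,0,0,0,-1],
  ],
)

```text
t: 3.92
eef_pos: [0.5131, 0.2811, 0.1341]
tcp_rot: [3.14, -0.088, -0.0]
ft_force: [-0.1, -0.4, -0.0]
gripper_width: 0.0402
grasp_force: 0.0
```

>>> apply_moves(
  rows=[
    [0,0,0,0,0,0,-1],
    [0,0,0,0,0,0,-1],
    [0,0,10,0,0,0,-1],
    [0,0,20,0,0,0,-1],
    [0,0,30,0,0,0,-1],
  ],
)

```text
t: 4.55
eef_pos: [0.513, 0.281, 0.1648]
tcp_rot: [3.14, -0.088, -0.0]
ft_force: [-0.0, 0.4, -3.1]
gripper_width: 0.0141
grasp_force: 30.0
```

>>> apply_moves(
  rows=[
    [0,0,40,0,0,0,-1],
    [0,0,85,0,0,0,-1],
    [-3,-40,85,0,0,0,-1],
    [-3,-90,85,0,0,0,-1],
    [-3,-140,85,0,0,0,-1],
  ],
)

```text
t: 5.18
eef_pos: [0.5098, 0.1397, 0.2497]
tcp_rot: [3.14, -0.087, 0.001]
ft_force: [1.0, -0.7, -3.3]
gripper_width: 0.0134
grasp_force: 30.0
```

>>> apply_moves(
  rows=[
    [0,-50,0,0,0,-1,-1],
    [-2,-100,0,0,0,-2,-1],
    [-4,-150,0,0,0,-3,-1],
    [-4,-200,0,0,0,-4,-1],
    [-4,-250,0,0,0,-4,-1],
  ],
)

```text
t: 5.8
eef_pos: [0.5059, -0.1104, 0.2498]
tcp_rot: [-3.135, 0.197, -0.001]
ft_force: [1.2, 0.0, -3.6]
gripper_width: 0.0138
grasp_force: 30.0
```

>>> apply_moves(
  rows=[
    [-3,-50,0,0,0,0,-1],
    [-3,-100,0,0,0,0,-1],
    [-3,-140,0,0,0,0,-1],
    [-3,-159,0,0,0,0,-1],
    [-3,-159,0,0,0,0,-1],
  ],
)

```text
t: 6.42
eef_pos: [0.5028, -0.2683, 0.2492]
tcp_rot: [-3.135, 0.2, 0.0]
ft_force: [-0.2, 0.1, -3.1]
gripper_width: 0.0136
grasp_force: 30.0
```

Run:
```python
from h import *
from station import ctrl
s=ctrl.observe();print(s['eef_pos'],s['tcp_rot'],s['ft_force'])
im=ctrl.snapshot("scene");im2=ctrl.snapshot("wrist")
cv2.imwrite("pics/s2.png",np.hstack([cv2.resize(im,(400,300)),cv2.resize(im2,(400,300))])[...,::-1])
```

```text
[ 0.5028377  -0.26833606  0.24918481] [-3.13504756e+00  1.99715004e-01  2.30308167e-04] [-0.18558771  0.1460127  -3.07670552]
```

View pics/s2.png

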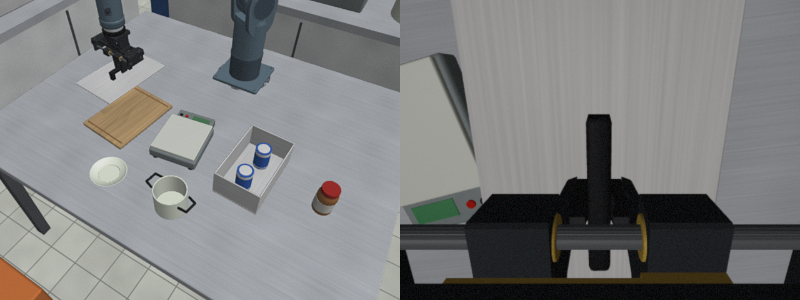

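The lid hangs level from the gripper above the board, and both tins now show in the open pan.

>>> apply_moves(
  rows=[
    [0,0,-50,0,0,0,-1],
    [0,0,-100,0,0,0,-1],
    [0,0,-145,0,0,0,-1],
    [0,0,-170,0,0,0,-1],
    [0,0,-180,0,0,0,-1],
  ],
)

```text
t: 7.15
eef_pos: [0.503, -0.2653, 0.0679]
tcp_rot: [-3.134, 0.193, 0.003]
ft_force: [-0.5, 0.6, -2.3]
gripper_width: 0.0135
grasp_force: 30.0
```

>>> apply_moves(
  rows=[
    [0,0,-4,0,0,0,-1],
    [0,0,-8,0,0,0,-1],
    [0,0,-10,0,0,0,-1],
    [0,0,-12,0,0,0,-1],
    [0,0,-12,0,0,0,-1],
  ],
)

```text
t: 7.78
eef_pos: [0.5044, -0.2679, 0.0619]
tcp_rot: [3.135, -0.197, 0.004]
ft_force: [-10.2, 8.2, 37.0]
gripper_width: 0.0134
grasp_force: 30.0
```

>>> apply_moves(
  rows=[
    [0,0,4,0,0,0,-1],
    [0,0,4,0,0,0,-1],
  ],
)

```text
t: 8.02
eef_pos: [0.5038, -0.2683, 0.0621]
tcp_rot: [3.135, -0.197, 0.003]
ft_force: [0.8, -0.9, 11.3]
gripper_width: 0.0136
grasp_force: 30.0
```

Run:
```python
from h import *
from station import ctrl
s=ctrl.observe();print(s['eef_pos'],s['tcp_rot'],s['ft_force'],s['wrist_torque'])
im=ctrl.snapshot("scene")[90:270,80:320];im2=ctrl.snapshot("side")[110:290,320:560]
cv2.imwrite("pics/s3.png",np.hstack([cv2.resize(i,(400,300)) for i in(im,im2)])[...,::-1])
```

```text
[ 0.5037988  -0.26825249  0.06205033] [ 3.13463808e+00 -1.97358788e-01  3.07847711e-03] [ 0.8175782  -0.92651516 11.32799609] [-0.03596233 -0.37819885  0.02623949]
```

View pics/s3.png

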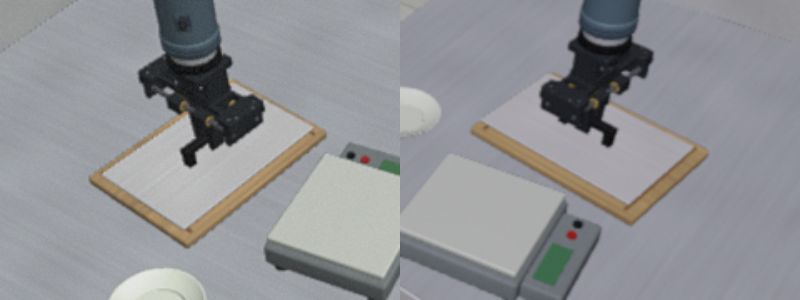

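The lid lies flat and centred on the board, still in the grip, so I release it.

>>> apply_moves(
  rows=[
    [0,0,-2,0,0,0,0],
    [0,0,-2,0,0,0,0.5],
    [0,0,-2,0,0,0,1],
    [0,0,-2,0,0,0,1],
    [0,0,-2,0,0,0,1],
  ],
)

```text
t: 8.75
eef_pos: [0.5031, -0.2679, 0.0591]
tcp_rot: [-3.135, 0.197, 0.0]
ft_force: [0.4, 0.3, 0.4]
gripper_width: 0.0615
grasp_force: 0.0
```

>>> apply_moves(
  rows=[
    [0,0,60,0,0,0,1],
    [0,0,120,0,0,0,1],
    [0,0,170,0,0,0,1],
    [0,0,200,0,0,0,1],
    [0,0,200,0,0,0,1],
  ],
)

```text
t: 9.38
eef_pos: [0.5044, -0.2685, 0.2617]
tcp_rot: [3.133, -0.197, 0.008]
ft_force: [0.3, 0.0, -1.0]
gripper_width: 0.0879
grasp_force: 0.0
```

>>> apply_moves(
  rows=[
    [0,300,0,0,0,4,1],
    [0,300,0,0,0,4,1],
    [0,300,0,0,0,4,1],
    [0,300,0,0,0,4,1],
    [0,300,0,0,0,4,1],
  ],
)

```text
t: 10.0
eef_pos: [0.5019, 0.0347, 0.2579]
tcp_rot: [-3.14, 0.085, 0.003]
ft_force: [0.4, -0.5, 0.5]
gripper_width: 0.088
grasp_force: 0.0
```

Run:
```python
from h import *
from station import ctrl
s=ctrl.observe();print(s['eef_pos'],s['tcp_rot'])
im=ctrl.snapshot("scene");cv2.imwrite("pics/s4.png",im[...,::-1])
im2=ctrl.snapshot("side");cv2.imwrite("pics/side4.png",im2[...,::-1])
cv2.imwrite("pics/v4.png",np.hstack([cv2.resize(i,(400,300)) for i in (cv2.resize(im[180:345,325:545],(400,300)),im2[200:395,190:450])])[...,::-1])
for n,i in(("scene",im),("side",im2)):
    c=ctrl.get_calibration(n);h=cv2.cvtColor(i[...,::-1].copy(),cv2.COLOR_BGR2HSV)
    m=((h[...,0]>105)&(h[...,0]<130)&(h[...,1]>130)).astype(np.uint8)
    x=slice(325,545) if n=="scene" else slice(190,450); y=slice(180,345) if n=="scene" else slice(200,395)
    k=np.zeros_like(m);k[y,x]=m[y,x];N,l,st,ce=cv2.connectedComponentsWithStats(k)
    for a,b in zip(st[1:],ce[1:]):
        if a[4]>15: print(n,a,b,cast(c,b,.05).round(3))
```

```text
[0.50193112 0.03474068 0.25789083] [-3.14020372  0.08467695  0.00315436]
scene [410 228  25  20 136] [421.47058824 238.19852941] [[0.421 0.276 0.05 ]]
scene [406 245  26  23 350] [417.15428571 258.08      ] [[0.478 0.291 0.05 ]]
scene [380 262  26  22 149] [392.29530201 273.96644295] [[0.545 0.264 0.05 ]]
scene [377 282  27  20 268] [389.70522388 292.09328358] [[0.59  0.279 0.05 ]]
side [258 282  28  23 166] [271.38554217 294.31325301] [[0.589 0.252 0.05 ]]
side [260 304  27  22 401] [273.93266833 315.680798  ] [[0.55 0.29 0.05]]
side [301 316  30  25 188] [314.95212766 329.5212766 ] [[0.466 0.267 0.05 ]]
side [302 340  28  22 412] [315.55825243 351.24757282] [[0.436 0.305 0.05 ]]
```

View pics/v4.png

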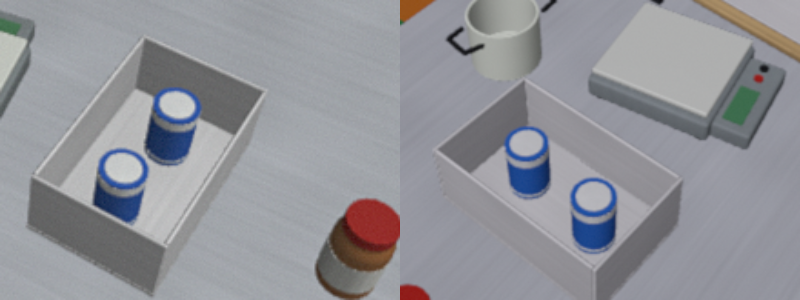

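Run:
```python
from h import *
from station import ctrl
for n,L in(("scene",[(421.5,237.5),(392.3,273)]),("side",[(271.4,293.5),(315.2,328.5)])):
    print(n,cast(ctrl.get_calibration(n),L,.085).round(4).tolist())
# lid on the board check
for n,q in(("scene",(205,187)),("side",(433,198))):
    im=cv2.imread("pics/s4.png" if n=="scene" else "pics/side4.png");c=ctrl.get_calibration(n)
    k=im.max(2)<70;k=blob(k,q);print(n,rect(c,k,.054),k.sum())
# pan rim outer edges (scene crop corners -> full px)
f=lambda p:(325+p[0]*220/400,180+p[1]*165/300)
g=lambda p:(190+(p[0]-400)*260/400,200+p[1]*195/300)
print(cast(ctrl.get_calibration("scene"),[f(p) for p in((144,38),(267,92),(162,247),(33,178))],.1).mean(0))
print(cast(ctrl.get_calibration("side"),[g(p) for p in((527,79),(682,183),(597,269),(436,152))],.1).mean(0))
```

```text
scene [[0.4501, 0.2826, 0.085], [0.5694, 0.2705, 0.085]]
side [[0.5698, 0.2711, 0.085], [0.4516, 0.2849, 0.085]]
scene (array([ 510.2, -261.6]), array([111.3,  36.4]), -7.2) 286
side (array([ 502.3, -257.7]), array([109.4,  42.4]), -7.3) 279
[0.51630674 0.28182586 0.1       ]
[0.50759748 0.28181261 0.1       ]
```

Both views agree on the tins at (451,284) and (569.5,271), and the lid is well placed on the board.

>>> apply_moves(
  rows=[
    [-51,250,0,0,0,0,0.64],
    [-51,250,0,0,0,0,0.64],
    [-51,250,0,0,0,0,0.64],
    [-51,250,0,0,0,0,0.64],
    [-51,250,0,0,0,0,0.64],
  ],
)

```text
t: 10.72
eef_pos: [0.4496, 0.2865, 0.2581]
tcp_rot: [-3.139, 0.075, 0.004]
ft_force: [0.5, 0.5, 0.1]
gripper_width: 0.0724
grasp_force: 0.0
```

>>> apply_moves(
  rows=[
    [0,0,-40,0,0,0,0.64],
    [0,0,-80,0,0,0,0.64],
    [0,0,-80,0,0,0,0.64],
  ],
)

```text
t: 11.1
eef_pos: [0.4505, 0.279, 0.176]
tcp_rot: [3.135, -0.09, -0.009]
ft_force: [0.0, 0.3, 1.0]
gripper_width: 0.0724
grasp_force: 0.0
```

Run:
```python
from h import *
from station import ctrl
s=ctrl.observe();print(s['eef_pos'],s['tcp_rot'],s['gripper_width'])
cv2.imwrite("pics/w5.png",ctrl.snapshot("wrist")[...,::-1])
```

```text
[0.45054342 0.27896804 0.17599634] [ 3.13539763 -0.08975365 -0.00937183] 0.07242340773080094
```

View pics/w5.png

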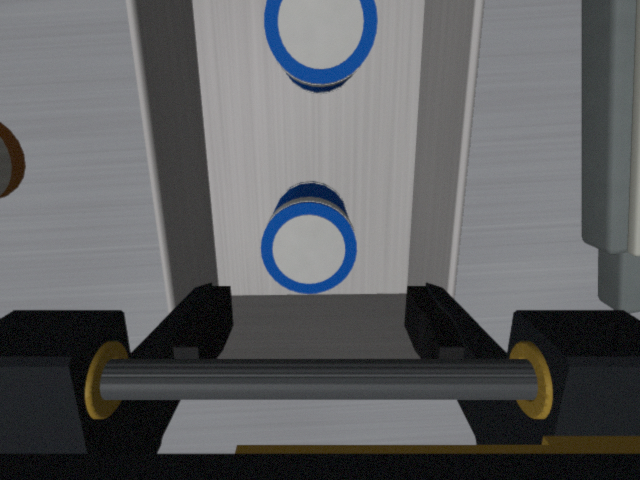

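The tin's top is centred at (309,248). The fingers' middle is at column 318, about 5 mm off with the arm still settling, which matches the fixed cameras' estimate.

>>> apply_moves(
  rows=[
    [0,0,0,0,0,0,0.64],
    [0,0,0,0,0,0,0.64],
    [0,0,0,0,0,0,0.64],
  ],
)

```text
t: 11.52
eef_pos: [0.4526, 0.2823, 0.18]
tcp_rot: [-3.14, 0.088, -0.002]
ft_force: [-0.5, 0.6, -0.8]
gripper_width: 0.0723
grasp_force: 0.0
```

Run:
```python
from h import *
from station import ctrl
print(ctrl.observe()['eef_pos']);c=ctrl.get_calibration("wrist");im=ctrl.snapshot("wrist")
h=cv2.cvtColor(im,cv2.COLOR_RGB2HSV);m=((h[...,0]>105)&(h[...,0]<130)&(h[...,1]>130)&(h[...,2]>120)).astype(np.uint8)
for k in cv2.findContours(m,cv2.RETR_EXTERNAL,cv2.CHAIN_APPROX_NONE)[0]:
    if len(k)>80: (p,wh,a)=cv2.fitEllipse(k);print(p,wh,cast(c,p,.087))
```

```text
[0.45255495 0.28229129 0.18002486]
(315.2669372558594, 249.44390869140625) (87.7396240234375, 92.30504608154297) [[0.45298307 0.28521106 0.087     ]]
(328.3431396484375, 31.340967178344727) (101.4909439086914, 105.81932830810547) [[0.56891527 0.27177429 0.087     ]]
```

>>> apply_moves(
  rows=[
    [0,2,-40,0,0,0,0.64],
    [0,2,-80,0,0,0,0.64],
    [0,2,-105,0,0,0,0.64],
    [0,2,-111,0,0,0,0.64],
    [0,2,-111,0,0,0,0.64],
  ],
)

```text
t: 12.2
eef_pos: [0.4523, 0.2844, 0.0686]
tcp_rot: [-3.14, 0.087, -0.001]
ft_force: [0.1, 1.0, 0.8]
gripper_width: 0.0723
grasp_force: 0.0
```

>>> apply_moves(
  rows=[
    [0,0,0,0,0,0,-0.1],
    [0,0,0,0,0,0,-0.1],
    [0,0,0,0,0,0,-1],
    [0,0,0,0,0,0,-1],
    [0,0,0,0,0,0,-1],
  ],
)

```text
t: 12.82
eef_pos: [0.4527, 0.2844, 0.0691]
tcp_rot: [-3.14, 0.088, -0.002]
ft_force: [-1.1, 0.2, 7.0]
gripper_width: 0.0548
grasp_force: 30.0
```

>>> apply_moves(
  rows=[
    [0,0,15,0,0,0,-1],
    [0,0,35,0,0,0,-1],
    [0,0,35,0,0,0,-1],
    [0,0,35,0,0,0,-1],
    [0,0,35,0,0,0,-1],
  ],
)

```text
t: 13.45
eef_pos: [0.4516, 0.2838, 0.1025]
tcp_rot: [3.14, -0.088, -0.002]
ft_force: [-0.7, -0.3, -1.1]
gripper_width: 0.055
grasp_force: 29.9
```

>>> apply_moves(
  rows=[
    [0,0,0,0,0,0,-1],
  ],
)

```text
t: 13.58
eef_pos: [0.4518, 0.2839, 0.1026]
tcp_rot: [3.14, -0.088, -0.001]
ft_force: [0.5, 0.2, -1.3]
gripper_width: 0.0549
grasp_force: 29.9
```

>>> apply_moves(
  rows=[
    [0,0,0,0,0,0,-1],
  ],
)

```text
t: 13.7
eef_pos: [0.4519, 0.2841, 0.1028]
tcp_rot: [3.14, -0.087, -0.001]
ft_force: [-0.3, -0.1, -1.7]
gripper_width: 0.0549
grasp_force: 29.9
```

>>> apply_moves(
  rows=[
    [0,0,0,0,0,0,-1],
  ],
)

```text
t: 13.82
eef_pos: [0.452, 0.2841, 0.103]
tcp_rot: [3.14, -0.088, -0.0]
ft_force: [0.3, -0.6, -0.9]
gripper_width: 0.0549
grasp_force: 29.9
```

Mean load is about 1.3 N, so this looks like the light tin. Setting it back down.

>>> apply_moves(
  rows=[
    [0,0,-15,0,0,0,-1],
    [0,0,-28,0,0,0,-1],
    [0,0,-33,0,0,0,-1],
    [0,0,-35,0,0,0,-1],
    [0,0,-35,0,0,0,-1],
  ],
)

```text
t: 14.45
eef_pos: [0.4511, 0.2835, 0.069]
tcp_rot: [3.138, -0.087, -0.002]
ft_force: [-5.6, -4.2, 18.7]
gripper_width: 0.0549
grasp_force: 30.0
```

>>> apply_moves(
  rows=[
    [0,0,0,0,0,0,0.3],
    [0,0,0,0,0,0,0.64],
    [0,0,0,0,0,0,0.64],
    [0,0,0,0,0,0,0.64],
    [0,0,0,0,0,0,0.64],
  ],
)

```text
t: 15.08
eef_pos: [0.4521, 0.2842, 0.068]
tcp_rot: [-3.14, 0.088, 0.0]
ft_force: [-0.3, 0.7, 0.6]
gripper_width: 0.0723
grasp_force: 0.0
```

>>> apply_moves(
  rows=[
    [0,0,50,0,0,0,0.64],
    [0,0,100,0,0,0,0.64],
    [50,-5,112,0,0,0,0.64],
    [100,-11,112,0,0,0,0.64],
    [117,-13,112,0,0,0,0.64],
  ],
)

```text
t: 15.7
eef_pos: [0.5722, 0.2695, 0.1803]
tcp_rot: [3.14, -0.093, 0.003]
ft_force: [0.3, -0.3, 0.2]
gripper_width: 0.0721
grasp_force: 0.0
```

>>> apply_moves(
  rows=[
    [0,0,0,0,0,0,0.64],
    [0,0,0,0,0,0,0.64],
    [0,0,0,0,0,0,0.64],
  ],
)

```text
t: 16.08
eef_pos: [0.5679, 0.2717, 0.1801]
tcp_rot: [3.14, -0.085, -0.001]
ft_force: [-1.1, 0.4, -0.3]
gripper_width: 0.0724
grasp_force: 0.0
```

Run:
```python
from h import *
from station import ctrl
print(ctrl.observe()['eef_pos']);
im=ctrl.snapshot("wrist");c=ctrl.get_calibration("wrist")
h=cv2.cvtColor(im,cv2.COLOR_RGB2HSV);m=((h[...,0]>105)&(h[...,0]<130)&(h[...,1]>130)&(h[...,2]>120)).astype(np.uint8)
for k in cv2.findContours(m,cv2.RETR_EXTERNAL,cv2.CHAIN_APPROX_NONE)[0]:
    if len(k)>80: (p,wh,a)=cv2.fitEllipse(k);print(p,wh,cast(c,p,.087))
im=ctrl.snapshot("side");cv2.imwrite("pics/v6.png",cv2.resize(im[200:395,190:450],(520,390))[...,::-1])
```

```text
[0.56788502 0.27168354 0.1801409 ]
(310.59423828125, 416.1115417480469) (54.35520935058594, 76.51454162597656) [[0.44891458 0.28446133 0.087     ]]
(319.8126525878906, 245.60621643066406) (87.92520141601562, 92.59590911865234) [[0.57053541 0.27162671 0.087     ]]
```

View pics/v6.png

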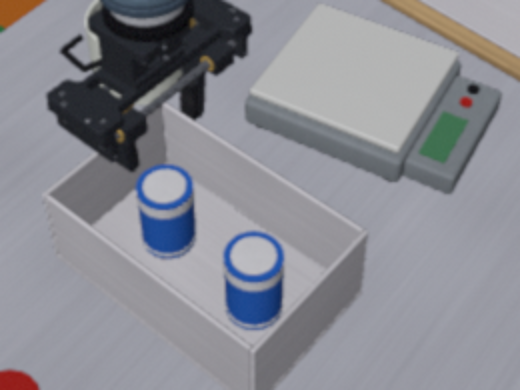

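The near tin stands upright in the pan and the gripper is above the far one at (570,271.5). That is aligned, so I descend and grip.

>>> apply_moves(
  rows=[
    [2,0,-40,0,0,0,0.64],
    [2,0,-80,0,0,0,0.64],
    [2,0,-105,0,0,0,0.64],
    [2,0,-111,0,0,0,0.64],
    [2,0,-111,0,0,0,0.64],
  ],
)

```text
t: 16.8
eef_pos: [0.5712, 0.2714, 0.0696]
tcp_rot: [-3.14, 0.087, -0.001]
ft_force: [0.4, -0.5, 0.5]
gripper_width: 0.0721
grasp_force: 0.0
```

>>> apply_moves(
  rows=[
    [0,0,0,0,0,0,-0.1],
    [0,0,0,0,0,0,-0.1],
    [0,0,0,0,0,0,-1],
    [0,0,0,0,0,0,-1],
    [0,0,0,0,0,0,-1],
  ],
)

```text
t: 17.42
eef_pos: [0.5718, 0.2711, 0.0703]
tcp_rot: [-3.14, 0.088, -0.002]
ft_force: [-1.0, -1.6, 6.5]
gripper_width: 0.0554
grasp_force: 30.0
```

>>> apply_moves(
  rows=[
    [0,0,15,0,0,0,-1],
    [0,0,35,0,0,0,-1],
    [0,0,35,0,0,0,-1],
    [0,0,35,0,0,0,-1],
    [0,0,35,0,0,0,-1],
  ],
)

```text
t: 18.05
eef_pos: [0.5706, 0.2708, 0.1035]
tcp_rot: [3.14, -0.087, -0.002]
ft_force: [0.6, -0.3, -3.8]
gripper_width: 0.0554
grasp_force: 30.0
```

>>> apply_moves(
  rows=[
    [0,0,0,0,0,0,-1],
  ],
)

```text
t: 18.18
eef_pos: [0.5707, 0.271, 0.1036]
tcp_rot: [3.14, -0.087, -0.001]
ft_force: [-0.1, 0.4, -3.3]
gripper_width: 0.0558
grasp_force: 30.0
```

>>> apply_moves(
  rows=[
    [0,0,0,0,0,0,-1],
  ],
)

```text
t: 18.3
eef_pos: [0.5709, 0.271, 0.1038]
tcp_rot: [3.14, -0.088, -0.001]
ft_force: [0.3, -1.0, -3.5]
gripper_width: 0.056
grasp_force: 30.0
```

>>> apply_moves(
  rows=[
    [0,0,0,0,0,0,-1],
  ],
)

```text
t: 18.42
eef_pos: [0.571, 0.2711, 0.104]
tcp_rot: [3.14, -0.087, -0.0]
ft_force: [0.8, 0.7, -3.9]
gripper_width: 0.0555
grasp_force: 30.0
```

About 3.6 N against 1.3 N, so this is the heavy tin. On to the platform.

>>> apply_moves(
  rows=[
    [0,0,40,0,0,0,-1],
    [0,0,80,0,0,0,-1],
    [0,0,105,0,0,0,-1],
    [-10,-40,105,0,0,0,-1],
    [-20,-85,105,0,0,0,-1],
  ],
)

```text
t: 19.05
eef_pos: [0.5508, 0.1859, 0.2095]
tcp_rot: [-3.14, 0.085, -0.001]
ft_force: [1.4, -1.2, -4.0]
gripper_width: 0.0556
grasp_force: 30.0
```

>>> apply_moves(
  rows=[
    [-8,-45,0,0,0,0,-1],
    [-16,-90,0,0,0,0,-1],
    [-22,-135,0,0,0,0,-1],
    [-27,-170,0,0,0,0,-1],
    [-27,-187,0,0,0,0,-1],
  ],
)

```text
t: 19.68
eef_pos: [0.5237, -0.0031, 0.2092]
tcp_rot: [3.139, -0.092, -0.0]
ft_force: [0.5, 0.1, -2.4]
gripper_width: 0.0556
grasp_force: 30.0
```

>>> apply_moves(
  rows=[
    [0,0,-15,0,0,0,-1],
    [0,0,-25,0,0,0,-1],
    [0,0,-25,0,0,0,-1],
    [0,0,-25,0,0,0,-1],
    [0,0,-25,0,0,0,-1],
  ],
)

```text
t: 20.3
eef_pos: [0.5244, -0.0004, 0.1844]
tcp_rot: [-3.14, 0.087, -0.001]
ft_force: [0.2, -0.1, -3.7]
gripper_width: 0.0557
grasp_force: 30.0
```

>>> apply_moves(
  rows=[
    [0,0,0,0,0,0,-1],
    [0,0,0,0,0,0,-1],
    [0,0,0,0,0,0,-1],
    [0,0,0,0,0,0,-1],
    [0,0,0,0,0,0,-1],
  ],
)

```text
t: 20.92
eef_pos: [0.5241, -0.0009, 0.1841]
tcp_rot: [3.14, -0.088, -0.0]
ft_force: [0.1, -0.1, -4.2]
gripper_width: 0.0559
grasp_force: 30.0
```

Run:
```python
from h import *
from station import ctrl
im=ctrl.snapshot("scene");im2=ctrl.snapshot("side")
cv2.imwrite("pics/v7.png",np.hstack([cv2.resize(i,(400,300)) for i in(im[100:400,100:500],im2[100:400,180:580])])[...,::-1])
s=ctrl.observe();print(s['eef_pos'],s['ft_force'],s['grasp_force'],s['gripper_width'])
```

```text
[ 0.52406801 -0.00090145  0.18410553] [ 0.52646878 -0.29726933 -3.3815825 ] 29.99976380058797 0.05522759329475975
```

View pics/v7.png

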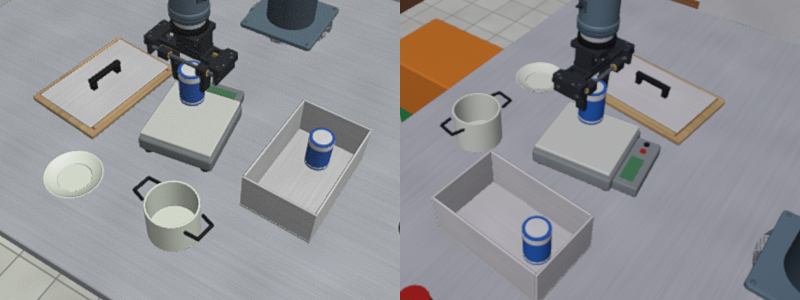

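The heavy tin is held upright above the platform, the light tin stands in the pan, and the lid lies flat on the board with its handle up. Handing in.

```bash
python3 -c "
from station import ctrl
print(ctrl.hand_in())"
```

```text
the job is handed in; nothing more can be done
None
```

I handed the job in with the lid flat, handle up, on the board, the lighter tin (about 1.3 N) upright in the pan, and the heavier tin (about 3.6 N) held still and upright about 60 mm above the middle of the platform; no verdict came back.

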